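# Crank the outlet gate shut

## Task

Take the loose crank out of its parking block and, keeping it upright, lower it into the round bore on top of the blue outlet unit and feel for the hidden square drive down there, without ever jamming it down hard, until the socket is fully home on it. Then turn the crank clockwise (seen from above) until the yellow gate blade is fully down, without forcing it against its stop, and leave the crank standing seated in the unit. Do not disturb the other things on the bench.

Things in the scene. Friction and masses are not known exactly. Their poses are not given: they have to be found in the camera images.
- unit: fixed blue outlet unit, foot 150 x 150 mm, 50 mm high, with a square 75 mm tower in the middle, 100 mm high, holding a vertical bore. Origin: under the tower's centre on the bench; z up, +x towards its gate and aluminium outlet pipe (gate 144 mm from the origin, pipe ends at 198 mm; red posts there 85 mm high, blade up to 125 mm)
- bore_mouth (a point): centre of the bore's mouth on the tower's top face, 100 mm above the bench. Round vertical bore, 35.5 mm in diameter with a 3 mm chamfer, 50 mm deep
- bore_floor (a point): centre of the bore's floor, 50 mm above the bench; the crank's origin is here when fully home. On it stands a steel square drive, 18 mm across flats, 23 mm high including a 5 mm tapered nose that centres the socket; its top is 27 mm below the mouth, out of sight. The angle of its flats is unknown, different at every start, and tied neither to the unit nor to the gate's travel
- gate (a joint): travel of the yellow gate blade in m: 0 fully up, 0.040 fully down at its stop, its top edge level with the tops of the two red posts (85 mm). Geared to the square: one clockwise turn lowers it 33.5 mm; 7.5 rad runs the whole travel. Starts 0 to 6 mm down. Stiff: about 0.22 N m to turn, 3 N at the crank's handle; stays where it is left
- crank: loose steel crank, about 0.63 kg (20 % either way), upright in the parking block. Origin: on the shank's axis at the socket's lower rim; z up the shank, +x along the arm to the handle. Shank 33 mm in diameter (four-sided below 24 mm height) up to 62 mm, then 25 mm. Arm 20 mm wide at 78 to 88 mm height, from 41 mm behind the axis (counterweight 26 mm wide, 72 to 94 mm high) to 94 mm ahead
- crank_socket (a point): centre of the mouth of the crank's square socket (same point as the crank's origin). Socket 24 mm deep, 19.4 mm across flats, two flats square to the arm. Unaligned it stops on the square about 18 mm above home; aligned (four ways, about 5 degrees of play either way) it drops home
- crank_block (a point): middle of the red gripping block on the crank's axis, 106 mm above the crank's origin; the block is 40 mm along the arm, 20 mm across it, and spans 88 to 125 mm height
- crank_handle (a point): middle of the black handle, an upright cylinder of 22 mm diameter that spins freely on the arm, 80 mm from the crank's axis; it spans 91 to 149 mm above the crank's origin and this point lies at 120 mm
- holder: fixed grey parking block, 70 x 70 mm, top 60 mm above the bench, on a 95 mm black foot. Origin: under its centre on the bench. The crank stands in its round hole, 36.5 mm in diameter and 46 mm deep, with its lower rim 14 mm above the bench
- star_knob: black knob, 44 mm diameter, 30 mm high; bystander, origin at its underside
- coupling: aluminium hose coupling, 38 mm diameter, 55 mm high; bystander, origin at its underside
- brass_fitting: brass fitting, 28 mm diameter, 45 mm high; bystander, origin at its underside
- spanner: steel spanner lying on the bench; bystander
- soap_bottle: green bottle, 64 mm diameter, 190 mm high; bystander, origin at its underside
- blue_bottle: blue bottle, 68 mm diameter, 170 mm high; bystander, origin at its underside
- cup: white cup, 76 mm diameter, 85 mm high; bystander, origin at its underside

How it is judged:
By the outcome, as a careful person would: the job done as asked, in the order asked, and still so for the second after the job is handed in, with the robot touching nothing.
It also fails if it takes over 72 s, if anything falls off the work surface, if the arm or the gripper's body presses on something with over 40 N, if the wrist force passes 120 N, or if a joint passes its speed limit or range.

## Robot

A 7-joint arm with a two-finger parallel gripper is mounted at the origin on the work surface. World frame = base frame: x ahead of the robot, y to its left, z up, the work surface at z = 0. Lengths are in m, angles in rad, forces in N, time in s.
With the tool pointing down it reaches from about 0.425 to 0.925 m from the base axis. Payload 6.8 kg.
Tool frame: the origin (TCP) lies at the very end of the fingers, on their centre line; the grasp point (between the pads) lies grip_point_offset behind it (grip_point_offset is the distance from the TCP to the grasp point, in m); z points along the fingers, y is the direction in which the jaws open and shut (so a half turn about z gives the same grasp; the last joint's range is limited). The gripper opens to 85 mm and grips with 20 to 120 N. Pads are 22 mm wide; open, the fingers measure 114 mm over their backs; the gripper's body (76 mm by 85 mm) begins 54 mm behind the grasp point. The pads swing forward as they close: fully open they stand 13 mm farther back than shut.
Start: joints at [1.12, 0.477, 0.022, 1.555, -0.011, 1.109, -0.083], TCP at [0.227, -0.636, 0.231] pointing down, gripper open.
Joint ranges: [-2.96, 2.96], [-0.34, 2.1], [-1.41, 1.46], [0.24, 2.44], [-1.37, 4.51], [0.17, 1.92], [-2.96, 2.96]. Speed limits (rad/s): [2.39, 2.39, 3.14, 3.14, 3.14, 3.14, 3.14].

## Interface

Orientations are given as a unit quaternion [w, x, y, z].
In Python, from rig import sense, snapshot, camera_params, close_job, grip_point_offset gives the robot as it stands.
- The arm moves only by the shell command python3 -m creep 'ROWS' [FORCE]. ROWS is JSON, a list that holds one entry, the list of rows, each a list of 7 numbers: the opening, from 0 (shut) to 1 (fully open), then the shift along the tool's x, y, z in cm, then the turn, a rotation vector about the tool's x, y, z in rad. In form: [[[fingers, dx, dy, dz, wx, wy, wz], ...]]. A call has 1 to 20 rows; each row shifts and turns the commanded pose from where the row before left it, along the tool's axes as they then stand; what a row does not reach is not made up. A row lasts 1/10 s, in which the tool goes at most 50 mm and 8.59 degrees, less where a joint would pass 70% of its speed; a pose out of reach is approached as far as the arm can. A call with a gripper value outside its range is refused whole. The fingers move at their own pace and stop on an object; FORCE is the grip in N (left out, the last holds). Time passes only in rows, so rows that do not move let the fingers close. It gives the time, the measured TCP pose, the force and the opening at its end, in the units of the state.
- sense(): the state, without advancing time (a new reading comes with each control period).
- snapshot(name): name is "scene" or "top" or "wrist"; returns the picture (480x640x3 uint8, blue, green, red); there is no depth.
- camera_params(name): a dict with "camera_matrix" (3x3 intrinsics, pixels), "k1" (the pictures are not rectified: a ray, as slopes to the right and down, at radius r is drawn at 1 + k1 r^2 times it, then the intrinsics apply), "camera_from_world" (4x4, takes a point from world to camera coordinates). Camera axes: x right, y down, z forward; pixel columns grow to the right and rows downward; lengths in m; the calibration is good to about 2 mm. A picture is of the moment at which its call begins: read the wrist's pose just before it. camera_params takes no time and is no camera call; for the wrist camera it gives the pose at the moment of the call.
- close_job(): hands the job in, once; it reports no verdict.
The state is a dict: "clock": time; "qpos": joint angles; "qd": joint speeds; "joint_torque": joint torques, N m; "position": TCP position; "ee_rot": TCP orientation; "ft_force": force on the tool from outside, world axes, zero at the start; "ft_torque": the same for the moment, N m; "finger_gap": finger opening in m.
Only numpy, scipy, OpenCV 4.12 (cv2) and the standard library are available. Lean on these libraries where they do the work, as an engineer would, in place of code of your own. Each camera call takes 0.05 s, during which the arm holds its last target. There are 200 camera calls.

## Working session

There is one attempt and no reset: what is moved stays moved. The work goes in short steps, Python scripts to look and compute and a shell command to move; the robot and the scene stay as the last step left them, time stands still between calls to the robot, and variables do not carry over. Pictures are saved under pics/ and viewed, about 8 in all and at most 12, crops included, and the job is handed in when it is done.

```bash
ls; mkdir -p pics
python3 - <<'E'
from rig import *
import cv2,numpy as np
np.set_printoptions(precision=4,suppress=True)
print(grip_point_offset if not callable(grip_point_offset) else grip_point_offset())
for n in("scene","top"):
    im=snapshot(n);cv2.imwrite(f"pics/{n}0.png",im);p=camera_params(n);print(n,p)
print(sense())
E
```

```text
pics
0.0187
scene {'camera_matrix': array([[587.6849,   0.    , 320.8643],
       [  0.    , 587.6849, 237.7088],
       [  0.    ,   0.    ,   1.    ]]), 'k1': -0.1854611356620541, 'camera_from_world': array([[ 0.7633,  0.646 , -0.0068, -0.3811],
       [ 0.4849, -0.5798, -0.6547, -0.1825],
       [-0.4269,  0.4964, -0.7558,  1.4424],
       [ 0.    ,  0.    ,  0.    ,  1.    ]])}
top {'camera_matrix': array([[509.1045,   0.    , 319.8282],
       [  0.    , 509.1045, 239.1406],
       [  0.    ,   0.    ,   1.    ]]), 'k1': 0.01900372939515534, 'camera_from_world': array([[-0.0234, -0.9993, -0.029 ,  0.0301],
       [-0.9963,  0.0257, -0.0822,  0.4964],
       [ 0.0829,  0.027 , -0.9962,  1.2396],
       [ 0.    ,  0.    ,  0.    ,  1.    ]])}
{'clock': 0.1, 'qpos': array([ 1.1199,  0.4778,  0.0223,  1.5563, -0.0115,  1.1093, -0.0831]), 'qd': array([-0.0008, -0.0009, -0.0003, -0.0033, -0.0002, -0.0006,  0.0005]), 'joint_torque': array([  0.0055, -59.7758,   1.6143, -28.1952,   0.0129,   0.005 ,
         0.    ]), 'position': array([ 0.2267, -0.6352,  0.2304]), 'ee_rot': array([-0.0008,  0.9853,  0.1706, -0.0002]), 'ft_force': array([ 0.5299,  0.206 , -0.006 ]), 'ft_torque': array([-0.0344,  0.0055,  0.0011]), 'finger_gap': 0.0854607679414724}
```

View pics/scene0.png

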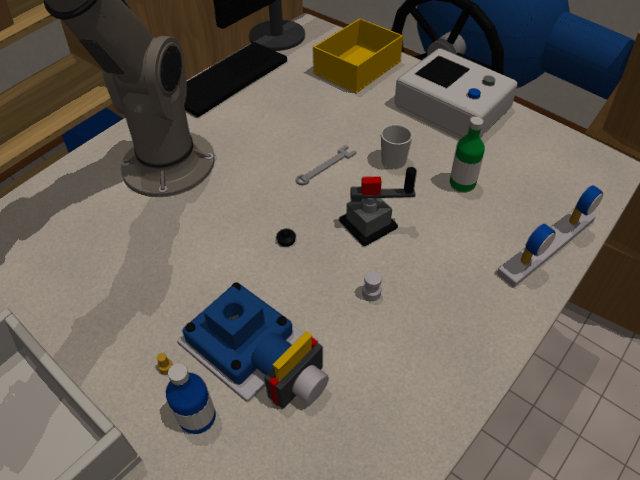

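View pics/top0.png

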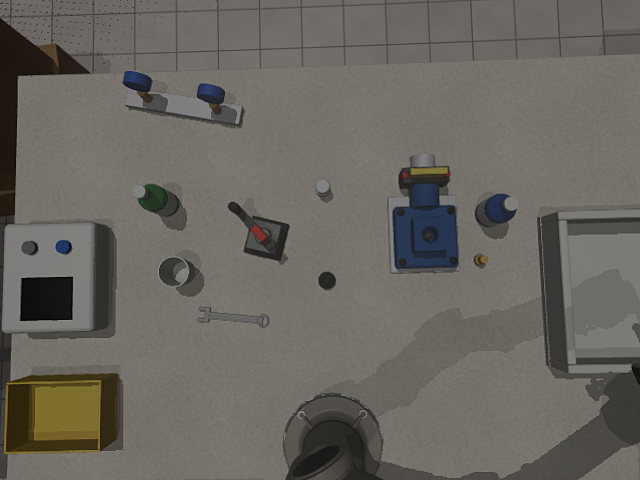

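The scene view shows the red block at about (371,186), the handle at (410,180) and the bore at (234,311). In the top view the block is at about (260,233), the handle top at (234,207) and the bore at (430,234). Next I'll triangulate.

```bash
cat > h.py <<'E'
import cv2,numpy as np
from rig import *
np.set_printoptions(precision=4,suppress=True)
def ray(p,px):
    K=p["camera_matrix"];T=p["camera_from_world"]
    u=cv2.undistortPoints(np.array([[px]],float),K,np.array([p["k1"],0,0,0.]))[0,0]
    R=T[:3,:3];d=R.T@np.r_[u,1];return -R.T@T[:3,3],d/np.linalg.norm(d)
def plane(p,px,z):
    o,d=ray(p,px);return o+d*(z-o[2])/d[2]
def tri(*prs):
    A=np.zeros((3,3));b=np.zeros(3);M=[]
    for p,px in prs:
        o,d=ray(p,px);P=np.eye(3)-np.outer(d,d);A+=P;b+=P@o;M.append((o,P))
    x=np.linalg.solve(A,b);return x,[np.linalg.norm(P@(x-o)) for o,P in M]
def proj(p,X):
    T=p["camera_from_world"]
    return cv2.projectPoints(np.array([X],float),cv2.Rodrigues(T[:3,:3])[0],T[:3,3],p["camera_matrix"],np.array([p["k1"],0,0,0.]))[0][0,0]
def blobs(im,lo,hi,roi,amin=20):
    x0,y0,x1,y1=roi;h=cv2.cvtColor(im,cv2.COLOR_BGR2HSV)[y0:y1,x0:x1]
    m=cv2.inRange(h,np.array(lo),np.array(hi))
    n,l,s,c=cv2.connectedComponentsWithStats(m)
    return [(c[i]+[x0,y0],s[i,4],s[i,:4]+[x0,y0,0,0],(l==i)) for i in range(1,n) if s[i,4]>=amin]
E
python3 - <<'E'
from h import *
S,T=cv2.imread("pics/scene0.png"),cv2.imread("pics/top0.png");ps,pt=camera_params("scene"),camera_params("top")
for nm,im,roi in(("s",S,(340,160,430,240)),("t",T,(220,195,300,270))):
    for lo,hi in(((0,150,60),(6,255,255)),((172,150,60),(180,255,255))):
        for b in blobs(im,lo,hi,roi,8):print(nm,"red",b[:3])
# rough: handle top, bore
print("handle",tri((ps,(410.5,170)),(pt,(233,206.5))))
print("bore plane",plane(ps,(234,311),.1),plane(pt,(430,234),.1))
a=cv2.resize(S[150:250,330:430],None,fx=4,fy=4,interpolation=cv2.INTER_CUBIC)
b=cv2.resize(S[280:380,180:280],None,fx=4,fy=4,interpolation=cv2.INTER_CUBIC)
c=cv2.resize(T[190:290,210:310],None,fx=4,fy=4,interpolation=cv2.INTER_CUBIC)[:,:]
d=cv2.resize(T[180:280,380:480],None,fx=4,fy=4,interpolation=cv2.INTER_CUBIC)
g=np.vstack([np.hstack([a,b]),np.hstack([c,d])]);g=cv2.convertScaleAbs(g,alpha=1.6)
cv2.imwrite("pics/crop1.png",cv2.resize(g,(600,600)))
E
```

```text
s red (array([370.9792, 185.4273]), np.int32(337), array([362, 177,  19,  18]))
t red (array([258.3162, 232.75  ]), np.int32(136), array([250, 225,  17,  17]))
handle (array([0.5631, 0.2051, 0.1653]), [np.float64(0.0009668625242123677), np.float64(0.0009668625242123071)])
bore plane [ 0.4977 -0.2361  0.1   ] [ 0.4957 -0.2385  0.1   ]
```

View pics/crop1.png

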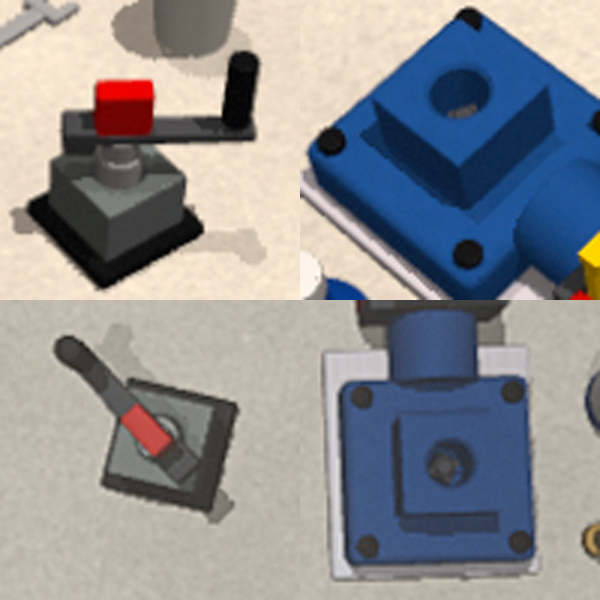

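The crops show the block, handle and bore clearly. The bore is at (429.7,234.7) in top and (233.3,311) in scene. Now a coarse pose of the crank and the rows to get above it.

Run:
```python
from h import *
from scipy.spatial.transform import Rotation as R
ps,pt,pw=[camera_params(n) for n in("scene","top","wrist")]
B=tri((ps,(371,185.4)),(pt,(258.3,232.75)));print("block",B)
T=cv2.imread("pics/top0.png")
b=blobs(T,(0,150,60),(6,255,255),(220,195,300,270),8)[0]
ys,xs=np.nonzero(b[3]);r=cv2.minAreaRect(np.c_[xs,ys].astype(np.float32));print(r)
t=plane(pt,b[0],.139);h=plane(pt,(233,206.5),.163);print(t,h,h-t,np.degrees(np.arctan2(*(h-t)[1::-1])),np.linalg.norm((h-t)[:2]))
s=sense();q=s["ee_rot"];M=R.from_quat(q[[1,2,3,0]]).as_matrix();print(M)
C=np.linalg.inv(pw["camera_from_world"]);print("cam in tool",M.T@(C[:3,3]-s["position"]),"\n",M.T@C[:3,:3],pw["camera_matrix"],pw["k1"])
```

```text
block (array([0.5061, 0.1546, 0.1242]), [np.float64(0.0007856504531295709), np.float64(0.0007856504531296236)])
((38.000003814697266, 37.5), (16.26345443725586, 7.77817440032959), 45.0)
[0.5052 0.1529 0.139 ] [0.5627 0.2049 0.163 ] [0.0575 0.0519 0.024 ] 42.063586185056224 0.07751040829818534
[[ 0.9418  0.3362 -0.0006]
 [ 0.3362 -0.9418  0.0015]
 [-0.0001 -0.0016 -1.    ]]
cam in tool [ 0.0726 -0.0002 -0.1424] 
 [[-0.0004 -0.9589 -0.2837]
 [ 1.     -0.0005  0.0004]
 [-0.0006 -0.2837  0.9589]] [[362.2352   0.     317.2314]
 [  0.     362.2352 242.9648]
 [  0.       0.       1.    ]] 0.005320094029528946
```

```bash
python3 -m creep '[[[1,2.1,-1.8,-0.3,0,0,0],[1,2.1,-1.8,-0.3,0,0,0],[1,2.1,-1.8,-0.3,0,0,0],[1,2.1,-1.8,-0.3,0,0,0],[1,2.1,-1.8,-0.3,0,0,0],[1,2.1,-1.8,-0.3,0,0,0],[1,2.1,-1.8,-0.3,0,0,0],[1,2.1,-1.8,-0.3,0,0,0],[1,2.1,-1.8,-0.3,0,0,0],[1,2.1,-1.8,-0.3,0,0,0],[1,2.1,-1.8,-0.3,0,0,0],[1,2.1,-1.8,-0.3,0,0,0],[1,2.1,-1.8,-0.3,0,0,0],[1,2.1,-1.8,-0.3,0,0,0],[1,2.1,-1.8,-0.3,0,0,0],[1,2.1,-1.8,-0.3,0,0,0]]]'
python3 -m creep '[[[1,1.56,-3,0,0,0,0],[1,1.56,-3,0,0,0,0],[1,1.56,-3,0,0,0,0],[1,1.56,-3,0,0,0,0],[1,1.56,-3,0,0,0,0],[1,1.56,-3,0,0,0,0],[1,1.56,-3,0,0,0,0],[1,1.56,-3,0,0,0,0],[1,1.56,-3,0,0,0,0],[1,1.56,-3,0,0,0,0],[1,1.56,-3,0,0,0,0],[1,1.56,-3,0,0,0,0],[1,0,0,0,0,0,-0.0975],[1,0,0,0,0,0,-0.0975],[1,0,0,0,0,0,-0.0975],[1,0,0,0,0,0,-0.0975],[1,0,0,0,0,0,0],[1,0,0,0,0,0,0]]]'
python3 - <<'E'
from h import *
s=sense();print(s["qpos"],s["ft_force"])
p=camera_params("wrist");im=snapshot("wrist");cv2.imwrite("pics/w1.png",im)
np.savez("w1.npz",**p)
for lo,hi in(((0,150,60),(6,255,255)),((172,150,60),(180,255,255))):
  for b in blobs(im,lo,hi,(0,0,640,480),100):print(b[:3])
E
```

```text
clock: 1.7
position: [0.4467, -0.2504, 0.2791]
ee_rot: [-0.0, 0.985, 0.171, -0.0]
ft_force: [0.3, -0.5, -0.5]
finger_gap: 0.0855
clock: 3.5
position: [0.5017, 0.1502, 0.279]
ee_rot: [-0.0, 0.934, 0.357, -0.0]
ft_force: [-0.5, -0.4, -0.8]
finger_gap: 0.0855
[ 0.0759  0.2311 -0.566   1.8261  0.1365  1.1236 -1.3781] [-0.4811 -0.3565 -0.8386]
(array([316.7341, 219.3702]), np.int32(1102), array([305, 192,  25,  54]))
```

View pics/w1.png

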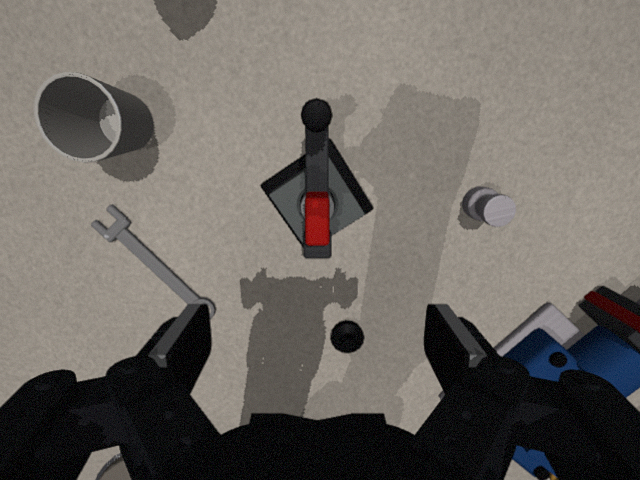

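The wrist view shows the handle top at (316,115) and the block at (317,219), with the darker upper part being its handle-side face. I'll measure the top face precisely and triangulate it against the fixed views.

Run:
```python
from h import *
from scipy.spatial.transform import Rotation as R
im=cv2.imread("pics/w1.png");p=dict(np.load("w1.npz"))
print("col V",im[186:252,317,2])
r=im[:,:,2].astype(int)-im[:,:,1]
for v in(200,210,225,235):print(v,r[v,300:334])
s=sense();q=s["ee_rot"];M=R.from_quat(q[[1,2,3,0]]).as_matrix()
for px,z in(((316.2,113),.163),((316.2,115),.163)):
  w=plane(p,px,z);print("handle",w,M.T@(w-s["position"]))
ps,pt=camera_params("scene"),camera_params("top")
print("handle tri",tri((p,(316.2,114)),(pt,(233,206.5)),(ps,(410.5,169.5))))
```

```text
col V [ 45  40  46  44  44  62  69  69  74  77  71  86 115 117 128 144 152 153
 146 149 147 146 127 132 131 132 130 131 132 139 147 156 154 151 147 151
 148 149 150 150 154 147 149 152 147 153 147 146 151 147 148 141 148 143
 147 148 152 139 128  90  34  47  52  58  51  53]
200 [  2   3   0   0   4  60  98 108 113 100 106 107 101 109 120 125 112 103
 108 105 112 109 112 104 122 109 113 107  85  21  -3  -1   2   5]
210 [ -2   2  -3  -4   4  71  99 103 104 107 108 107 111 102 110 110 114 110
 105 112 106 103 112 110 109 110 109 101  86  31  -3  -3   2   2]
225 [ -2  -2  -2  -8   6  65 111 124 119 122 127 125 126 128 129 120 129 121
 136 124 122 125 123 131 127 122 119 112 102  35  -7  -6  -3  -4]
235 [ -2  -5  -2   0   1  58 105 112 133 116 133 123 124 127 114 125 122 129
 125 124 123 120 130 123 121 123 124 121 106  54   1  -1   5   6]
handle [0.5664 0.2088 0.163 ] [ 0.0873 -0.0005  0.1161]
handle [0.5654 0.208  0.163 ] [ 0.086  -0.0005  0.1161]
handle tri (array([0.5638, 0.2065, 0.1655]), [np.float64(0.002733596821972322), np.float64(0.002471336591597184), np.float64(0.000790247839858718)])
```

```bash
python3 - <<'E'
from h import *
from scipy.spatial.transform import Rotation as R
p=dict(np.load("w1.npz"));pt,ps=camera_params("top"),camera_params("scene")
s=sense();q=s["ee_rot"];M=R.from_quat(q[[1,2,3,0]]).as_matrix()
f=lambda px,z:M.T@(plane(p,px,z)-s["position"])
print("back",f((317,245),.139),"front?",f((317,197.5),.139),f((317,208),.139),"front bottom",f((317,192),.102))
print("edges",f((304.7,235),.139),f((329.1,235),.139))
for bx in(.0,.002,.004,.006):
  W=s["position"]+M@np.array([bx,0,0]);c=np.r_[W[:2],.139]
  print(bx,c,"top",proj(pt,c),"scene",proj(ps,c))
# top cam block top face, handle
print("back/front top", )
E
python3 - <<'E'
import cv2,numpy as np
T=cv2.imread("pics/top0.png").astype(int)
r=T[:,:,2]-T[:,:,1]
print(r[222:244,247:271])
E
```

```text
back [-0.0127 -0.0001  0.1401] front? [ 0.0262 -0.      0.1401] [ 0.0179 -0.      0.1401] front bottom [ 0.025  -0.      0.1771]
edges [-0.0042 -0.01    0.1401] [-0.0043  0.0097  0.1401]
0.0 [0.5017 0.1503 0.139 ] top [259.5071 234.2409] scene [368.8183 180.3144]
0.002 [0.5032 0.1516 0.139 ] top [258.9076 233.5977] scene [369.7926 180.2937]
0.004 [0.5047 0.153  0.139 ] top [258.3084 232.9547] scene [370.7667 180.273 ]
0.006 [0.5062 0.1543 0.139 ] top [257.7092 232.3119] scene [371.7405 180.2524]
back/front top
[[ 0  0  1  1  0  0  1  0 -1 -2 -2 -2 -2 -2 -2 -1 -1 -2 -1 -2  0 -1  0  1]
 [ 0  1  0 -1  1  0  0 -2 -3 -5 -3 -2 -2 -1 -2 -1 -2 -1 -1 -2 -3 -2 -2 -1]
 [ 0  1  2  1  0  0 -4  3 26 14 -4 -3 -1 -2 -1 -2 -1 -1 -2 -2 -2 -2 -2 -3]
 [ 1  1  1  0 -2 -4  1 40 73 60 17 -4 -4 -2 -1 -1 -2 -2 -1 -2 -2 -1 -2 -1]
 [ 2  1  0  0 -4  1 39 74 79 75 55 19 -1 -4 -2 -1 -1 -1  0 -2 -2 -1 -2 -1]
 [ 3  1 -1 -6  7 41 72 77 74 75 73 56 22 -2 -4 -3 -1 -1 -1 -2 -1  0 -2 -2]
 [ 4  1 -3 11 48 75 75 74 73 73 75 76 55 18  0 -3 -1 -1  0 -1 -1 -2  0 -1]
 [ 4  2 -4 51 75 76 73 72 72 73 74 76 74 53 15 -2 -1  0  0 
[... 366 characters left out ...]
75 71 47  9 -3 -1  1  1]
 [ 3  0 -1 -2 -2 -4 -7 24 66 75 74 72 71 73 72 73 73 75 70 47 10 -2  0  3]
 [ 3  0 -3 -2 -2 -3 -6 -8 28 67 76 74 73 72 73 72 73 75 75 61 28  3  2  1]
 [ 3 -2 -2 -2 -1 -2 -3 -5 -8 28 66 75 74 72 73 73 73 74 67 44 20 13  3  0]
 [ 2 -1 -2 -2 -2 -2 -2 -3 -4 -5 30 70 75 74 74 74 73 64 45 20 14 11  2  0]
 [ 0 -2 -2 -1 -2 -2 -3 -3 -2 -4 -6 30 69 77 76 74 64 43 18 13 11  2  0  1]
 [-1 -2 -2 -1 -2 -2 -2 -2 -2 -2 -3 -3 29 72 77 63 41 18 14 11  2  1  1  1]
 [ 0 -1 -1 -1 -1 -2 -1 -1 -1 -2 -2 -4  0 41 58 38 18 14 10  0  1  1  1  1]
 [-1 -2 -1 -2 -1 -2 -1 -2 -1 -1 -2 -1 -3 -3 10 13 14  7  1  0  0  1  1  0]
 [-2 -1 -2 -2 -2 -2 -1 -2 -1 -1 -2 -1 -1 -2 -2  0  5  2  1  1  1  1  1  1]]
```

```bash
python3 -m creep '[[[1,0.5,0,2.5,0,0,0],[1,0,0,2.5,0,0,0],[1,0,0,2.5,0,0,0],[1,0,0,2.5,0,0,0],[1,0,0,2.5,0,0,0],[1,0,0,2.5,0,0,0],[1,0,0,1.2,0,0,0],[1,0,0,1.2,0,0,0],[1,0,0,0,0,0,0]]]' 60
python3 -m creep '[[[0,0,0,0,0,0,0],[0,0,0,0,0,0,0],[0,0,0,0,0,0,0],[0,0,0,0,0,0,0],[0,0,0,0,0,0,0],[0,0,0,0,0,0,0],[0,0,0,0,0,0,0],[0,0,0,0,0,0,0]]]' 60
python3 - <<'E'
from h import *
s=sense();print(s["position"],s["ft_force"],s["ft_torque"],s["finger_gap"],s["qpos"])
E
```

```text
clock: 4.45
position: [0.5051, 0.1535, 0.1044]
ee_rot: [-0.0, 0.934, 0.358, -0.001]
ft_force: [-0.5, -0.4, 0.3]
finger_gap: 0.0854
clock: 5.25
position: [0.5059, 0.154, 0.1059]
ee_rot: [0.0, 0.934, 0.358, 0.0]
ft_force: [-2.5, -0.3, 5.1]
finger_gap: 0.0195
[0.5059 0.154  0.1059] [-2.4677 -0.2601  5.1246] [-0.0911  0.2925 -0.0284] 0.019472534356809228 [-0.0046  0.4479 -0.5069  1.9872  0.3042  0.7794 -1.5263]
```

```bash
python3 -m creep '[[[0,0,0,-0.5,0,0,0],[0,0,0,-0.5,0,0,0],[0,0,0,-0.5,0,0,0],[0,0,0,-0.5,0,0,0]]]' 60
python3 - <<'E'
from h import *
s=sense();print(s["position"],s["ft_force"],s["ft_torque"],s["finger_gap"])
E
```

```text
clock: 5.65
position: [0.5052, 0.1535, 0.1253]
ee_rot: [0.0, 0.934, 0.358, -0.0]
ft_force: [-0.3, 0.2, -7.1]
finger_gap: 0.0191
[0.5052 0.1535 0.1253] [-0.2858  0.1885 -7.1309] [-0.065   0.026  -0.0543] 0.019055154146090856
```

```bash
python3 -m creep '[[[0,0,0,-3,0,0,0],[0,0,0,-3.5,0,0,0],[0,0,0,-3.5,0,0,0],[0,0,0,-3.5,0,0,0],[0,0,0,-3,0,0,0],[0,0,0,-3,0,0,0]]]' 80
python3 -m creep '[[[0,-2.43,2.27,0,0,0,0],[0,-2.43,2.27,0,0,0,0],[0,-2.43,2.27,0,0,0,0],[0,-2.43,2.27,0,0,0,0],[0,-2.43,2.27,0,0,0,0],[0,-2.43,2.27,0,0,0,0],[0,-2.43,2.27,0,0,0,0],[0,-2.43,2.27,0,0,0,0],[0,-2.43,2.27,0,0,0,0],[0,-2.43,2.27,0,0,0,0],[0,-2.43,2.27,0,0,0,0],[0,-2.43,2.27,0,0,0,0],[0,-2.43,2.27,0,0,0,0],[0,-2.43,2.27,0,0,0,0],[0,-2.43,2.27,0,0,0,0],[0,-2.43,2.27,0,0,0,0],[0,0,0,0,0,0,0],[0,0,0,0,0,0,0]]]' 80
python3 - <<'E'
from h import *
s=sense();print(s["qpos"],s["ft_force"],s["finger_gap"])
p=camera_params("wrist");im=snapshot("wrist");cv2.imwrite("pics/w2.png",im)
np.savez("w2.npz",**p);print(proj(p,(.4965,-.2375,.1)))
E
```

```text
clock: 6.25
position: [0.5049, 0.1536, 0.3217]
ee_rot: [0.0, 0.934, 0.358, -0.0]
ft_force: [0.8, 0.9, -6.4]
finger_gap: 0.0185
clock: 8.05
position: [0.4587, -0.3767, 0.3196]
ee_rot: [-0.001, 0.934, 0.357, -0.0]
ft_force: [1.3, 0.2, -7.4]
finger_gap: 0.0188
[ 0.737   0.2842 -0.1941  1.635   0.0569  1.2296 -0.3085] [ 1.3173  0.1852 -7.3733] 0.018828001963971983
[232.1047  80.8032]
```

View pics/w2.png

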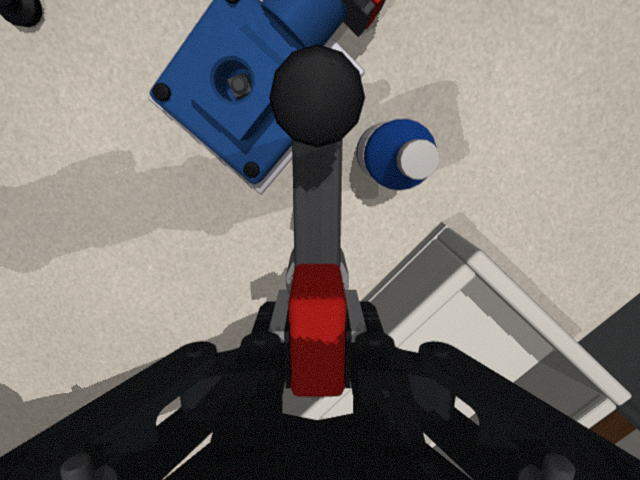

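The bore sits at about (233,80), matching the prediction, and the drive is visible inside at (238,86). I'll zoom in to read the square's angle and the mouth's centre.

Run:
```python
from h import *
im=np.mean([snapshot("wrist").astype(float) for _ in range(4)],0).astype(np.uint8)
p=camera_params("wrist");np.savez("w2.npz",**p);cv2.imwrite("pics/w2b.png",im)
c=cv2.resize(im[50:110,200:265],None,fx=9,fy=9,interpolation=cv2.INTER_CUBIC)
cv2.imwrite("pics/w2c.png",cv2.convertScaleAbs(c,alpha=2.2))
```

```text
(no output)
```

View pics/w2c.png

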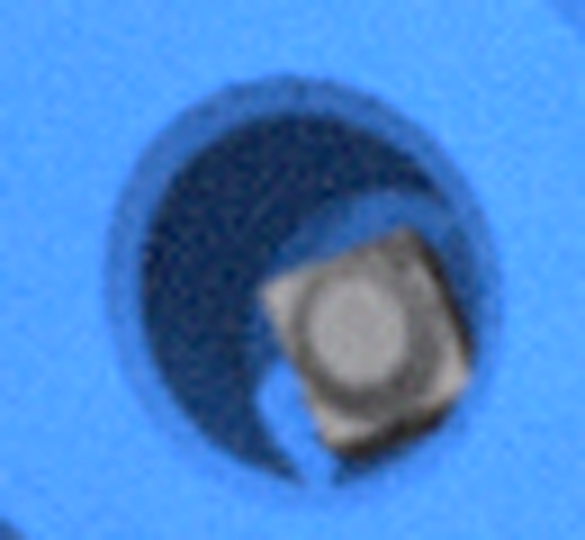

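Run:
```python
from h import *
from scipy.spatial.transform import Rotation as R
p=dict(np.load("w2.npz"));f=lambda x,y:(x/9+200-.44,y/9+50-.44)
b=plane(p,f(302,290),.1);print("bore wrist",b)
for pt in((105,285),(500,285),(300,75),(310,505)):print(plane(p,f(*pt),.1)-b)
print("tri",tri((p,f(302,290)),(camera_params("top"),(429.7,234.7)),(camera_params("scene"),(233.3,311))))
c=np.array([plane(p,f(*q),.068) for q in((262,290),(400,232),(468,375),(330,442))])
print(c,c.mean(0));e=np.roll(c,-1,0)-c
print(np.linalg.norm(e,axis=1),np.degrees(np.arctan2(e[:,1],e[:,0]))%90)
s=sense();M=R.from_quat(s["ee_rot"][[1,2,3,0]]).as_matrix();print("tool x yaw",np.degrees(np.arctan2(M[1,0],M[0,0])),s["position"])
```

```text
bore wrist [ 0.4974 -0.237   0.1   ]
[-0.0132  0.0152  0.    ]
[ 0.014  -0.0147  0.    ]
[0.0155 0.0125 0.    ]
[-0.0157 -0.0134  0.    ]
tri (array([ 0.496 , -0.2371,  0.0993]), [np.float64(0.0014419790560425225), np.float64(0.0019394424480320117), np.float64(0.0006108287265430161)])
[[ 0.493  -0.2258  0.068 ]
 [ 0.5079 -0.2335  0.068 ]
 [ 0.5015 -0.2483  0.068 ]
 [ 0.4856 -0.2412  0.068 ]] [ 0.497  -0.2372  0.068 ]
[0.0168 0.0162 0.0174 0.0171] [62.7573 66.8351 65.8464 64.6575]
tool x yaw 42.09727455023753 [ 0.4599 -0.3751  0.3204]
```

Run:
```python
from h import *
from scipy.spatial.transform import Rotation as R
p=dict(np.load("w2.npz"));s=sense();M=R.from_quat(s["ee_rot"][[1,2,3,0]]).as_matrix()
g=lambda px,z:M.T@(plane(p,px,s["position"][2]+z)-s["position"])
im=cv2.imread("pics/w2b.png");gr=cv2.cvtColor(im,cv2.COLOR_BGR2GRAY)
m=(gr[30:160,250:390]<38).astype(np.uint8)
cs,_=cv2.findContours(m,0,1);k=max(cs,key=cv2.contourArea);x,y,w,h=cv2.boundingRect(k);print("dark",x+250,y+30,w,h)
for v in(46,47,50):print("handle far",g((317,v),.057))
print("lr",g((271,95),.057),g((363,95),.057))
r=im[:,:,2].astype(int)-im[:,:,1]
rows=np.nonzero(r[230:430,318]>50)[0]+230;print("red",rows.min(),rows.max())
for v in(rows.max(),):print("block back",g((318,v+.5),.033))
print([int(t) for t in im[260:400:4,318,2]]);print("front",[ (v,g((318,v),.033)[0].round(4)) for v in(295,300,305,310,315)])
for v in(330,370):
  c=np.nonzero(r[v,270:370]>50)[0]+270;print(v,c.min(),c.max(),g(((c.min()+c.max())/2,v),.033))
```

```text
dark 250 30 114 130
handle far [ 0.0909  0.0001 -0.057 ]
handle far [ 0.0907  0.0001 -0.057 ]
handle far [ 0.0901  0.0001 -0.057 ]
lr [ 0.0812 -0.01   -0.057 ] [ 0.0812  0.0101 -0.057 ]
red 264 395
block back [-0.0169  0.0004 -0.033 ]
[60, 88, 90, 92, 93, 95, 95, 94, 97, 107, 152, 158, 163, 162, 163, 161, 163, 162, 161, 160, 144, 88, 93, 89, 91, 90, 91, 89, 91, 94, 89, 91, 89, 91, 76]
front [(295, np.float64(0.0225)), (300, np.float64(0.0207)), (305, np.float64(0.0188)), (310, np.float64(0.017)), (315, np.float64(0.0152))]
330 290 344 [ 0.0095  0.     -0.033 ]
370 291 343 [-0.0062  0.     -0.033 ]
```

```bash
python3 -m creep '[[[0,1.98,-1.29,0,0,0,0],[0,1.98,-1.29,0,0,0,0],[0,1.98,-1.29,0,0,0,0],[0,1.98,-1.29,0,0,0,0],[0,1.98,-1.29,0,0,0,0],[0,1.98,-1.29,0,0,0,0],[0,0,0,1.5,0,0,-0.1],[0,0,0,2.5,0,0,-0.1],[0,0,0,2.5,0,0,-0.1],[0,0,0,2.5,0,0,-0.1],[0,0,0,1.8,0,0,0],[0,0,0,0,0,0,0],[0,0,0,0,0,0,0]]]' 80
python3 - <<'E'
from h import *
from scipy.spatial.transform import Rotation as R
s=sense();M=R.from_quat(s["ee_rot"][[1,2,3,0]]).as_matrix();d=np.array([.4966,-.2379,.16])-s["position"]
print(s["position"],s["ft_force"],s["qpos"],"yaw",np.degrees(np.arctan2(M[1,0],M[0,0])),"delta tool",M.T@d)
E
```

```text
clock: 9.6
position: [0.4964, -0.239, 0.213]
ee_rot: [0.0, 0.844, 0.537, 0.0]
ft_force: [0.3, 0.3, -7.0]
finger_gap: 0.0189
[ 0.4964 -0.239   0.213 ] [ 0.3203  0.257  -7.0106] [ 0.6039  0.3139 -0.3273  1.8567  0.119   0.9894 -0.2115] yaw 64.92765768748538 delta tool [ 0.001  -0.0003  0.053 ]
```

```bash
python3 -m creep '[[[0,0.1,0,0.8,0,0,0],[0,0,0,0.8,0,0,0],[0,0,0,0.5,0,0,0],[0,0,0,0.5,0,0,0],[0,0,0,0.5,0,0,0]]]' 80
python3 -m creep '[[[0,0,0,0.5,0,0,0],[0,0,0,0,0,0,0]]]' 80
python3 -m creep '[[[0,0,0,0.5,0,0,0],[0,0,0,0,0,0,0]]]' 80
python3 -m creep '[[[0,0,0,0.4,0,0,0],[0,0,0,0,0,0,0]]]' 80
```

```text
clock: 10.1
position: [0.4965, -0.2384, 0.181]
ee_rot: [0.0, 0.844, 0.537, 0.0]
ft_force: [-0.3, -0.6, -7.8]
finger_gap: 0.0189
clock: 10.3
position: [0.496, -0.2382, 0.1754]
ee_rot: [-0.001, 0.844, 0.537, -0.0]
ft_force: [-0.4, 0.5, -6.8]
finger_gap: 0.0192
clock: 10.5
position: [0.4962, -0.2383, 0.1708]
ee_rot: [-0.0, 0.844, 0.537, -0.0]
ft_force: [1.0, -0.2, -7.3]
finger_gap: 0.0189
clock: 10.7
position: [0.4962, -0.2383, 0.1669]
ee_rot: [-0.0, 0.844, 0.537, -0.0]
ft_force: [-0.4, 0.2, -7.1]
finger_gap: 0.0188
```

Inside the bore with no contact. Next I'll feel down in small steps near the square.

```bash
python3 -m creep '[[[0,0,0,0.3,0,0,0],[0,0,0,0,0,0,0]]]' 80
python3 -m creep '[[[0,0,0,0.2,0,0,0],[0,0,0,0,0,0,0]]]' 80
python3 -m creep '[[[0,0,0,0.2,0,0,0],[0,0,0,0,0,0,0]]]' 80
python3 -m creep '[[[0,0,0,0.2,0,0,0],[0,0,0,0,0,0,0]]]' 80
```

```text
clock: 10.9
position: [0.4963, -0.2383, 0.164]
ee_rot: [-0.0, 0.844, 0.537, -0.0]
ft_force: [-0.1, 0.7, -7.0]
finger_gap: 0.0191
clock: 11.1
position: [0.4964, -0.2383, 0.1621]
ee_rot: [-0.0, 0.844, 0.537, -0.0]
ft_force: [-0.3, 0.6, -7.5]
finger_gap: 0.0187
clock: 11.3
position: [0.4964, -0.2383, 0.1601]
ee_rot: [-0.0, 0.844, 0.537, -0.0]
ft_force: [-0.6, -0.0, -7.1]
finger_gap: 0.019
clock: 11.5
position: [0.4965, -0.2382, 0.1581]
ee_rot: [-0.0, 0.844, 0.537, 0.0]
ft_force: [-0.2, 0.3, -7.7]
finger_gap: 0.0188
```

```bash
python3 -m creep '[[[0,0,0,0.2,0,0,0],[0,0,0,0,0,0,0]]]' 80
python3 -m creep '[[[0,0,0,0.2,0,0,0],[0,0,0,0,0,0,0]]]' 80
python3 -m creep '[[[0,0,0,0.2,0,0,0],[0,0,0,0,0,0,0]]]' 80
```

```text
clock: 11.7
position: [0.4964, -0.2382, 0.1561]
ee_rot: [-0.0, 0.844, 0.537, -0.0]
ft_force: [0.3, -0.3, -7.1]
finger_gap: 0.019
clock: 11.9
position: [0.4965, -0.2383, 0.1541]
ee_rot: [-0.0, 0.844, 0.537, 0.0]
ft_force: [0.5, 0.7, -8.6]
finger_gap: 0.0188
clock: 12.1
position: [0.4965, -0.2383, 0.1521]
ee_rot: [-0.0, 0.844, 0.537, 0.0]
ft_force: [-0.4, 0.3, -7.7]
finger_gap: 0.0192
```

Now 8 mm below the unaligned stop height with no resistance, so it's engaged. Home should be at about z 0.142.

```bash
python3 -m creep '[[[0,0,0,0.3,0,0,0],[0,0,0,0.3,0,0,0],[0,0,0,0,0,0,0]]]' 80
python3 -m creep '[[[0,0,0,0.15,0,0,0],[0,0,0,0,0,0,0]]]' 80
python3 -m creep '[[[0,0,0,0.15,0,0,0],[0,0,0,0,0,0,0]]]' 80
python3 -m creep '[[[0,0,0,0.1,0,0,0],[0,0,0,0,0,0,0]]]' 80
```

```text
clock: 12.4
position: [0.4963, -0.2383, 0.1457]
ee_rot: [-0.0, 0.844, 0.537, -0.0]
ft_force: [0.4, 2.0, -6.5]
finger_gap: 0.0189
clock: 12.6
position: [0.4965, -0.2383, 0.1446]
ee_rot: [-0.0, 0.844, 0.537, 0.0]
ft_force: [0.6, 0.5, -7.7]
finger_gap: 0.0188
clock: 12.8
position: [0.4965, -0.2383, 0.1432]
ee_rot: [0.0, 0.844, 0.537, 0.0]
ft_force: [-0.4, 1.1, -7.2]
finger_gap: 0.0188
clock: 13.0
position: [0.4966, -0.2384, 0.1423]
ee_rot: [0.0, 0.844, 0.537, 0.0]
ft_force: [0.8, 0.9, -7.1]
finger_gap: 0.0194
```

```bash
python3 -m creep '[[[0,0,0,0.1,0,0,0],[0,0,0,0,0,0,0]]]' 80
python3 -m creep '[[[0,0,0,0.05,0,0,0],[0,0,0,0,0,0,0]]]' 80
python3 -m creep '[[[0,0,0,0.05,0,0,0],[0,0,0,0,0,0,0]]]' 80
```

```text
clock: 13.2
position: [0.4967, -0.2384, 0.142]
ee_rot: [0.0, 0.844, 0.537, 0.0]
ft_force: [-1.3, 2.7, 1.9]
finger_gap: 0.0188
clock: 13.4
position: [0.4968, -0.2384, 0.142]
ee_rot: [0.0, 0.844, 0.537, 0.0]
ft_force: [-3.1, 2.6, 7.3]
finger_gap: 0.0187
clock: 13.6
position: [0.4969, -0.2384, 0.142]
ee_rot: [0.0, 0.844, 0.537, 0.0]
ft_force: [-3.7, 3.7, 10.5]
finger_gap: 0.0191
```

Home: z 0.142, where contact first rises, matches the prediction. Release and go to the handle (80 mm along tool x).

```bash
python3 -m creep '[[[1,0,0,0,0,0,0],[1,0,0,0,0,0,0],[1,0,0,0,0,0,0],[1,0,0,0,0,0,0],[1,0,0,0,0,0,0],[1,0,0,-2,0,0,0],[1,0,0,-3,0,0,0],[1,0,0,-2.5,0,0,0],[1,2.5,0,0,0,0,0],[1,3,0,0,0,0,0],[1,2.6,0,0,0,0,0],[1,0,0,0,0,0,0]]]' 30
python3 - <<'E'
from h import *
from scipy.spatial.transform import Rotation as R
s=sense();M=R.from_quat(s["ee_rot"][[1,2,3,0]]).as_matrix();g=lambda px,z:M.T@(plane(p,px,z)-s["position"])
print(s["position"],s["ft_force"],s["finger_gap"])
p=camera_params("wrist");im=snapshot("wrist");cv2.imwrite("pics/w3.png",im)
np.savez("w3.npz",**p);print("exp handle",proj(p,(.497+.08*np.cos(np.radians(65)),-.2373+.08*np.sin(np.radians(65)),.199)),"block",proj(p,(.497,-.2373,.175)))
cv2.imwrite("pics/scene3.png",snapshot("scene"))
E
```

```text
clock: 14.8
position: [0.5326, -0.1605, 0.2156]
ee_rot: [-0.0, 0.842, 0.539, 0.001]
ft_force: [0.2, 0.2, 0.6]
finger_gap: 0.0855
[ 0.5326 -0.1605  0.2156] [0.2493 0.2124 0.551 ] 0.08549726066716819
exp handle [316.8896 303.1214] block [316.3818 406.1285]
```

View pics/w3.png

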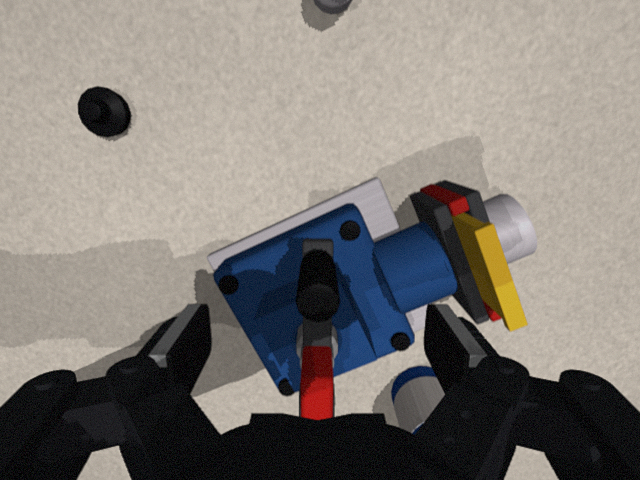

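The handle top is at (318,303), as predicted. Before circling I'll check the blue bottle's clearance.

```bash
python3 - <<'E'
from h import *
p=dict(np.load("w2.npz"));a=np.array([.497,-.2373])
t,_=tri((p,(418,159)),(camera_params("top"),(507,201.5)));print("cap",t,np.linalg.norm(t[:2]-a),_)
E
python3 -m creep '[[[1,0,0,2,0,0,0],[1,0,0,2,0,0,0],[1,0,0,1,0,0,0],[1,0,0,0,0,0,0]]]' 30
python3 -m creep '[[[0,0,0,0,0,0,0],[0,0,0,0,0,0,0],[0,0,0,0,0,0,0],[0,0,0,0,0,0,0],[0,0,0,0,0,0,0],[0,0,0,0,0,0,0],[0,0,0,0,0,0,0]]]' 30
```

```text
cap [ 0.5601 -0.4057  0.1345] 0.17983767886381233 [np.float64(0.0010367954349873284), np.float64(0.0010367954349871263)]
clock: 15.3
position: [0.5294, -0.166, 0.1639]
ee_rot: [-0.001, 0.844, 0.536, -0.001]
ft_force: [-0.1, 0.5, -0.7]
finger_gap: 0.0854
clock: 16.0
position: [0.5313, -0.1649, 0.1657]
ee_rot: [0.0, 0.844, 0.537, 0.0]
ft_force: [0.9, 0.4, 2.6]
finger_gap: 0.0208
```

```bash
python3 -m creep '[[[0,-0.27,2.07,0,0,0,0],[0,-0.8,1.93,0,0,0,0],[0,-1.27,1.66,0,0,0,0]]]' 30
python3 -m creep '[[[0,-1.66,1.27,0,0,0,0],[0,-1.93,0.8,0,0,0,0],[0,-2.07,0.27,0,0,0,0]]]' 30
python3 -m creep '[[[0,-2.07,-0.27,0,0,0,0],[0,-1.93,-0.8,0,0,0,0],[0,-1.66,-1.27,0,0,0,0],[0,-1.27,-1.66,0,0,0,0],[0,-0.8,-1.93,0,0,0,0],[0,-0.27,-2.07,0,0,0,0]]]' 30
python3 - <<'E'
from h import *
s=sense();d=s["position"]-np.array([.497,-.2373,0]);print(s["ft_force"],s["qpos"],np.hypot(*d[:2]),np.degrees(np.arctan2(d[1],d[0])))
cv2.imwrite("pics/s4.png",snapshot("scene"))
E
```

```text
clock: 16.3
position: [0.5724, -0.2083, 0.1653]
ee_rot: [-0.001, 0.843, 0.538, -0.0]
ft_force: [-2.1, 3.7, 3.8]
finger_gap: 0.0216
clock: 16.6
position: [0.5706, -0.2698, 0.1655]
ee_rot: [-0.001, 0.843, 0.537, 0.001]
ft_force: [0.9, 3.8, 2.7]
finger_gap: 0.0209
clock: 17.2
position: [0.4628, -0.3107, 0.1656]
ee_rot: [0.001, 0.844, 0.536, 0.001]
ft_force: [4.0, 2.0, -2.3]
finger_gap: 0.0216
[ 3.989   2.0313 -2.3393] [ 0.7315  0.3768 -0.3132  1.8892  0.1456  0.8943 -0.0912] 0.08100948714261734 -114.95455031088808
```

```bash
python3 -m creep '[[[0,0.27,-2.07,0,0,0,0],[0,0.8,-1.93,0,0,0,0],[0,1.27,-1.66,0,0,0,0],[0,1.66,-1.27,0,0,0,0],[0,1.93,-0.8,0,0,0,0],[0,2.07,-0.27,0,0,0,0]]]' 30 >/dev/null
python3 - <<'E'
from h import *
s=sense();print(s["position"],s["ft_force"])
E
python3 -m creep '[[[0,2.07,0.27,0,0,0,0],[0,1.93,0.8,0,0,0,0],[0,1.66,1.27,0,0,0,0],[0,1.27,1.66,0,0,0,0],[0,0,0,0,0,0,0]]]' 30
python3 - <<'E'
from h import *
im=snapshot("scene");cv2.imwrite("pics/s5.png",im)
a=cv2.imread("pics/scene3.png")
f=lambda i:cv2.resize(i[290:410,200:340],None,fx=2.8,fy=4,interpolation=cv2.INTER_CUBIC)
cv2.imwrite("pics/s5c.png",cv2.convertScaleAbs(np.hstack([f(a),f(im)]),alpha=1.5))
E
```

```text
[ 0.4226 -0.2051  0.1657] [-1.3353 -4.8717  2.3549]
clock: 18.35
position: [0.491, -0.1566, 0.1654]
ee_rot: [-0.0, 0.843, 0.538, -0.0]
ft_force: [-1.5, 5.0, 9.1]
finger_gap: 0.0213
```

View pics/s5c.png

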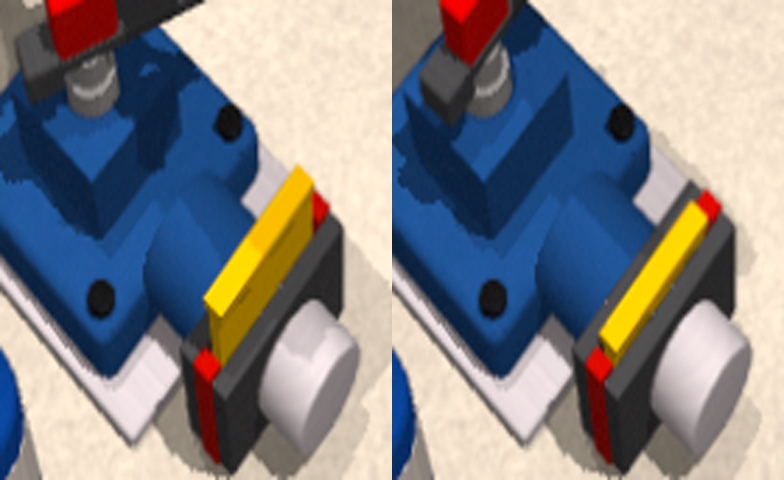

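The blade (right crop) has dropped nearly to the post tops but still stands a few mm proud. I'll quantify that by triangulating yellow against red in both views.

Run:
```python
from h import *
ps,pt=camera_params("scene"),camera_params("top")
T=snapshot("top");cv2.imwrite("pics/t5.png",T);S=cv2.imread("pics/s5.png");S0=cv2.imread("pics/scene3.png");T0=cv2.imread("pics/top0.png")
def ctr(im,roi,lo,hi,name):
    for c,a,bb,m in blobs(im,lo,hi,roi,6):
        print(name,c.round(1),a,bb)
for n,s,t in(("before",S0,T0),("now",S,T)):
    for c,lo,hi in(("yel",(22,150,110),(34,255,255)),("red",(0,150,40),(8,255,255))):
        ctr(s,(255,320,335,410),lo,hi,n+" scene "+c);ctr(t,(390,150,460,200),lo,hi,n+" top "+c)
```

```text
before scene yel [292.3 350. ] 384 [273 331  39  38]
before scene red [313.5 342.1] 34 [312 338   5  10]
before scene red [273.5 389.4] 173 [269 377  10  29]
before top red [448.  173.6] 12 [446 171   4   5]
before top red [404.4 174.9] 21 [402 173   5   5]
now scene yel [292.9 358.6] 394 [274 340  38  38]
now scene red [313.  341.2] 41 [309 338   9   9]
now scene red [273.6 389.4] 172 [269 377  10  29]
now top red [446.9 173.1] 24 [445 171   5   5]
now top red [404.4 174.9] 21 [402 173   5   5]
```

Run:
```python
from h import *
ps,pt=camera_params("scene"),camera_params("top")
a=plane(ps,(274.3,380.5),.085);b=plane(ps,(313.2,341.8),.085);m=(a+b)/2
print(a,b,np.linalg.norm(a-b),m,"top-view",plane(pt,(404.4,174.9),.085),plane(pt,(446.9,173.1),.085))
for z in(.085,.09,.095,.115,.125):print(z,proj(ps,np.r_[m[:2],z]))
```

```text
[ 0.6397 -0.2847  0.085 ] [ 0.6403 -0.1863  0.085 ] 0.0983850052467414 [ 0.64   -0.2355  0.085 ] top-view [ 0.6386 -0.1871  0.085 ] [ 0.6399 -0.2866  0.085 ]
0.085 [294.1527 360.7915]
0.09 [294.0248 359.35  ]
0.095 [293.8959 357.8966]
0.115 [293.3706 351.9601]
0.125 [293.1018 348.9163]
```

```bash
python3 -m creep '[[[0,0.8,1.93,0,0,0,0],[0,0.27,2.07,0,0,0,0],[0,-0.27,2.07,0,0,0,0],[0,0,0,0,0,0,0]]]' 30
python3 - <<'E'
from h import *
im=snapshot("scene");cv2.imwrite("pics/s6.png",im)
for c,a,bb,m in blobs(im,(22,150,110),(34,255,255),(255,320,335,410),6):print(c,a,bb)
E
python3 -m creep '[[[0,-0.21,0.66,0,0,0,0],[0,0,0,0,0,0,0]]]' 30
```

```text
clock: 18.85
position: [0.5499, -0.1769, 0.1657]
ee_rot: [0.0, 0.844, 0.536, 0.001]
ft_force: [1.4, 2.1, 5.6]
finger_gap: 0.021
[292.9093 360.1401] 364 [275 342  37  37]
clock: 19.1
position: [0.5536, -0.1806, 0.1658]
ee_rot: [-0.0, 0.844, 0.537, 0.0]
ft_force: [-0.3, 4.0, 4.5]
finger_gap: 0.0211
```

```bash
python3 -m creep '[[[0,-0.15,0.39,0,0,0,0],[0,0,0,0,0,0,0]]]' 30 | sed -n '2p;4p'
python3 -m creep '[[[0,-0.17,0.38,0,0,0,0],[0,0,0,0,0,0,0]]]' 30| sed -n '2p;4p'
python3 -m creep '[[[0,-0.19,0.37,0,0,0,0],[0,0,0,0,0,0,0]]]' 30| sed -n '2p;4p'
```

```text
position: [0.5562, -0.1833, 0.1658]
ft_force: [-0.6, 3.5, 5.8]
position: [0.5589, -0.1865, 0.1658]
ft_force: [-0.4, 4.3, 5.2]
position: [0.5614, -0.1898, 0.1658]
ft_force: [0.0, 4.7, 4.5]
```

```bash
python3 -m creep '[[[0,-0.21,0.36,0,0,0,0],[0,0,0,0,0,0,0]]]' 30 | sed -n '2p;4p'
python3 -m creep '[[[0,-0.23,0.35,0,0,0,0],[0,0,0,0,0,0,0]]]' 30| sed -n '2p;4p'
python3 - <<'E'
from h import *
im=snapshot("scene");cv2.imwrite("pics/s7.png",im)
for c,a,bb,m in blobs(im,(22,150,110),(34,255,255),(255,320,335,410),6):print(c,a,bb)
E
```

```text
position: [0.5638, -0.1933, 0.1658]
ft_force: [0.5, 4.0, 4.9]
position: [0.566, -0.1969, 0.1658]
ft_force: [0.4, 3.8, 4.7]
[292.9427 360.5026] 384 [275 342  37  38]
```

```bash
python3 -m creep '[[[0,-0.25,0.34,0,0,0,0],[0,0,0,0,0,0,0]]]' 30 | sed -n '2p;4p'
python3 -m creep '[[[0,-0.27,0.32,0,0,0,0],[0,0,0,0,0,0,0]]]' 30| sed -n '2p;4p'
```

```text
position: [0.5682, -0.2008, 0.1657]
ft_force: [0.1, 4.9, 4.9]
position: [0.57, -0.2047, 0.1658]
ft_force: [1.1, 4.0, 6.2]
```

```bash
python3 -m creep '[[[0,-0.28,0.31,0,0,0,0],[0,0,0,0,0,0,0]]]' 30 | sed -n '2p;4p'
```

```text
position: [0.5715, -0.2078, 0.1657]
ft_force: [0.5, 5.4, 5.8]
```

```bash
python3 -m creep '[[[0,-0.14,0.15,0,0,0,0],[0,0,0,0,0,0,0]]]' 30 | sed -n '2p;4p'
python3 - <<'E'
from h import *
im=snapshot("scene");cv2.imwrite("pics/s8.png",im)
for c,a,bb,m in blobs(im,(22,150,110),(34,255,255),(255,320,335,410),6):print(c,a,bb)
s=sense();d=s["position"]-np.array([.497,-.2373,0]);print(s["ft_force"],s["position"],np.degrees(np.arctan2(d[1],d[0])))
f=lambda i:cv2.resize(i[320:410,240:340],None,fx=7.8,fy=6.4,interpolation=cv2.INTER_CUBIC)
cv2.imwrite("pics/s8c.png",cv2.convertScaleAbs(f(im),alpha=1.5))
E
```

```text
position: [0.5719, -0.2087, 0.1656]
ft_force: [-0.0, 7.0, 6.6]
[293.2135 360.5514] 370 [275 343  37  37]
[-1.417   6.7457  7.5605] [ 0.5719 -0.2087  0.1656] 20.921194643671534
```

View pics/s8c.png

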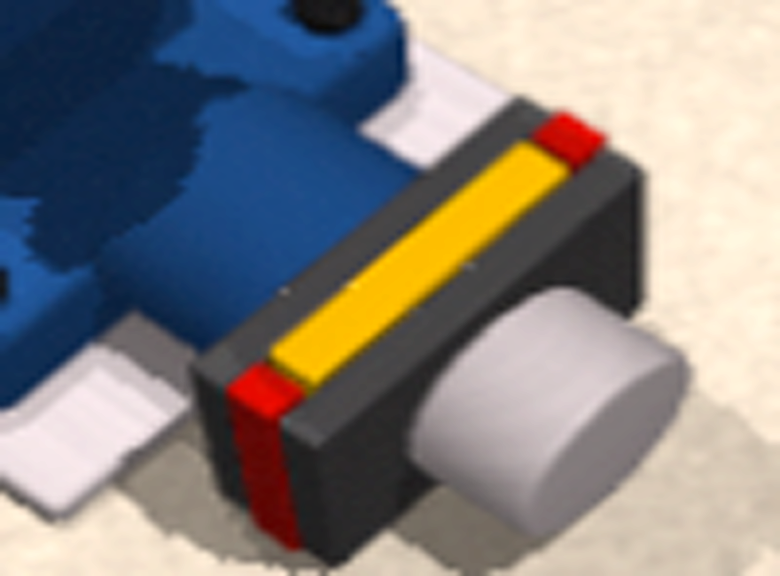

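The blade's top is flush with both red post tops. The last step moved about 1 mm of the 2 mm commanded, with force rising to only 7 N, so this is the stop. I'll relax, release and lift straight up.

```bash
python3 -m creep '[[[0,0.1,-0.1,0,0,0,0],[0,0,0,0,0,0,0]]]' 30 | sed -n '2p;4p'
python3 -m creep '[[[0.6,0,0,0,0,0,0],[0.6,0,0,0,0,0,0],[0.6,0,0,0,0,0,0],[0.6,0,0,0,0,0,0],[0.6,0,0,0,0,0,0],[0.6,0,0,-2,0,0,0],[0.6,0,0,-3,0,0,0],[0.6,0,0,-3,0,0,0],[0.6,0,0,-3,0,0,0],[0.6,-3,0,-2,0,0,0],[0.6,-4,0,0,0,0,0],[0.6,-4,0,0,0,0,0],[0.6,-4,0,0,0,0,0],[0.6,0,0,0,0,0,0],[0.6,0,0,0,0,0,0]]]' 30
python3 - <<'E'
from h import *
S=snapshot("scene");T=snapshot("top");cv2.imwrite("pics/s9.png",S);cv2.imwrite("pics/t9.png",T)
for c,a,bb,m in blobs(S,(22,150,110),(34,255,255),(255,320,335,410),6):print(c,a,bb)
ps,pt=camera_params("scene"),camera_params("top")
print("exp block top",proj(ps,(.497,-.2373,.175)),proj(pt,(.497,-.2373,.175)))
a=cv2.resize(S[250:420,150:350],(600,510));b=T[90:360,100:560]
cv2.imwrite("pics/f9.png",cv2.convertScaleAbs(a,alpha=1.5))
d=cv2.absdiff(cv2.imread("pics/top0.png"),T).max(2);d[140:290,380:470]=0
n,l,st,c=cv2.connectedComponentsWithStats((cv2.GaussianBlur(d,(5,5),0)>30).astype(np.uint8))
print([(st[i,4],c[i].round()) for i in range(1,n) if st[i,4]>25])
E
```

```text
position: [0.5716, -0.2079, 0.1657]
ft_force: [0.3, 4.8, 5.8]
clock: 22.7
position: [0.5076, -0.3463, 0.2951]
ee_rot: [-0.0, 0.845, 0.535, -0.0]
ft_force: [-0.4, -0.1, -0.5]
finger_gap: 0.0511
[293.2827 360.3325] 382 [275 342  37  38]
exp block top [227.7597 286.3055] [435.896  230.2247]
[(np.int32(13100), array([580., 230.])), (np.int32(482), array([247., 221.])), (np.int32(77), array([271., 246.])), (np.int32(18915), array([533., 398.])), (np.int32(36), array([283., 259.])), (np.int32(304), array([590., 369.])), (np.int32(123), array([324., 461.])), (np.int32(136), array([293., 468.])), (np.int32(72), array([399., 463.]))]
```

View pics/s9.png

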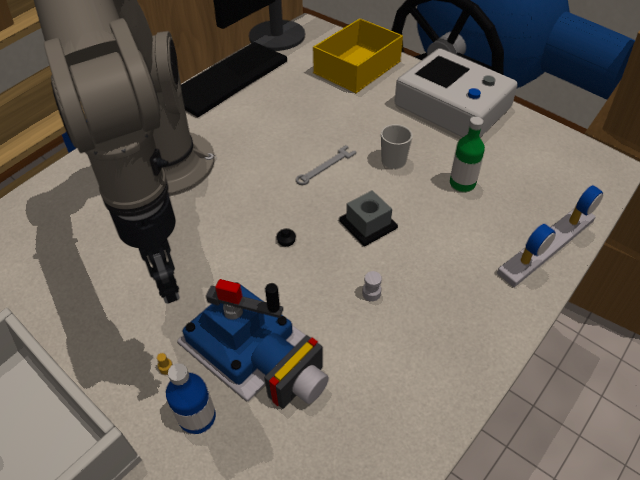

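The crank stands in the unit with its block at (228,291), where the seated height predicts. The blade is flush with the posts, the holder is empty, and the bystanders are where they were. Handing in.

```bash
python3 -c "
from rig import *
print(sense()['clock']);print(close_job())"
```

```text
22.8
the job is handed in; nothing more can be done
None
```

The job is done and handed in at 22.8 s of the 72 s allowed: the crank is standing seated in the unit and the gate blade is down at its stop.

**What I did**
- **Seating:** I gripped the crank by its red block. The wrist camera could see the drive in the bore, so I read its flats at about 65° and lined the crank up before lowering. It slid past the unaligned stop height with no resistance and met the floor at TCP z 0.142 m, as predicted. The force pressing up on the tool there was about 10 N.
- **Turning:** I swung the crank clockwise by its handle through about 405°. I went in 3° steps near the end and stopped when the last step fell about 1 mm short, with the force at the handle at about 7 N. I then eased off, let go and backed the arm away.

**Last checks**
- **Blade and crank:** In the scene picture the blade's top edge is level with both red posts, and the crank is upright with its block where the seated height puts it.
- **Bystanders and robot:** All the bystanders look unmoved, and nothing is touching the robot. I judged the bystanders by eye in that picture. In the top-view comparison the arm and its shadow hid the area around the blue bottle.
- **Disagreements:** The first bore estimates from the scene and top cameras differed by about 3 mm, and the wrist view settled it. My two-view measurement of the blue bottle's cap height came out too low (135 mm instead of 170 mm). I used that fix only to check clearance.
- **Precision:** The picture alone places the blade to about 1 mm, so "fully down" rests mainly on feeling the stop.

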